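Reset the ratchet tablet stand to its lowest notch and put the tablet on it

TASK

The tablet stand is propped too steep, and its ratchet only lets the board go up. Take the bar at the top of the board and lift it up past the last notch so that the pawl is thrown out, lower the board all the way down so that the pawl swings back in, then raise it just into the lowest notch and let go so that it rests on the pawl. After that slide the tablet (not the wooden board) up out of its leaning slot and stand it upright on the stand's ledge, screen facing out, leaning flat against the board, without dropping it or disturbing the other things.

Things in the scene. Friction and masses are not known exactly. Their poses are not given: they have to be found in the camera images.
- stand: Fixed wooden stand. Origin on the worktop straight below the board's hinge; x level from the front (reader's side) to the back, y along the hinge, z up. Base x -47 to 93, y -78 to 100 mm, 8 mm thick. The board swings up from the back about the hinge: low, it slopes 20 degrees, top edge to +x. At y 68 to 100 mm: steel quadrant with four teeth, turning with the board, and brass pawl with red head.
- hinge (a point): Middle of the board's hinge line, 75 mm above the worktop above the stand's origin; the line runs along the stand's y. Axes as the stand's. The pale wooden board is 126 mm wide, 110 mm long from the hinge, 8 mm thick, hinge line in its mid-plane. Its weight needs about 2 N at the bar; the hinge is lightly damped, and the board sinks if let go between notches.
- board (a joint): Board angle (rad); 0 = down on its stop, sloping 0.349 from level (slope = 0.349 + value); stop at 1.204. Notches hold it at 0.436 (lowest), 0.576, 0.716, 0.855: raised 0.03 to 0.10 past one and let go, it settles on that one; 0.14 past is the next. Starts in the 2nd or 3rd. At about 1.1 a cam throws the pawl out. Lowering, a pin pushes it in between 0.25 and 0.07. Keep under 1.5 rad/s.
- pawl (a joint): Lean of the pawl (rad): about +0.23 = leaning in, engaged (down to +0.13 while it rides over a tooth); -0.24 = thrown out, the board is then free to go down and no notch holds it. It tips over by its own weight and has no stable place between.
- bar (a point): Middle of the round steel bar, 10 mm thick, the handle at the top of the board: 145 mm from the hinge line along the board, 2 mm behind its mid-plane, 35 mm beyond its top edge; 90 mm free between two 8 mm arms. Axes: x up along the board away from the hinge, y along the bar, z out of the board's front. It may turn between the fingers.
- ledge (a point): On the board's front face just on the ledge, mid-width: where the middle of the tablet's lower back edge belongs. Moves with the board; x up along the board, y along the hinge, z out of the front. 3 mm up the board from the hinge line, 4 mm out from mid-plane. The ledge's lip, 4 mm thick and 8 mm high, leaves a trough 16 mm wide and 126 mm long for the tablet's lower edge.
- rack: Fixed white plastic rack with two parallel slots, 165 x 140 mm, 65 mm high. Origin at the underside; y along the slots, x across them. The slots lean 28 degrees from vertical, tops toward +x; each is 12 mm wide, 115 mm long, 45 mm deep, its floor's centre 24 mm above the worktop, at x = -50 mm and x = +10 mm.
- tablet: Grey aluminium tablet with a dark screen, 110 mm wide (y), 195 mm tall (z), 9 mm thick (x), 0.2 to 0.4 kg. Origin at the centre of its lower edge; z up along the tablet, -x out of the screen. Stands loose in one of the two slots, leaning 28 degrees from vertical, top toward the rack's +x: grip its top edge with the tool tilted likewise.
- tablet_top (a point): Middle of the tablet's top edge, 195 mm from the origin; same axes as the tablet.
- screen (a point): Point on the front (screen) face of the tablet at its lower edge, mid-width, 4.5 mm from the tablet's origin.
- serving_board: Thin wooden serving board, 110 x 160 x 9 mm, in the rack's other slot. Must stay there.
- polka_mug: White mug with grey dots, 91 mm high, left of the work. Bystander.
- onion: Brown onion, 72 mm, left of the work. Bystander.
- salve: Small round white and blue pot with a grey lid, 69 mm wide, 41 mm high, in front of the stand on the right. Bystander.

How it is judged:
On the way, in this order (a step that is already met when the one before it is completed fails the run):
1. the board is lifted past its last notch and the pawl is thrown out (value of joint board above 1.02 rad and value of joint pawl below -0.15 rad), for 0.05 s.
2. the board is lowered all the way down and the pawl is back in (value of joint board below 0.12 rad and value of joint pawl above 0.12 rad), for 0.05 s.
3. the board rests on the pawl in the lowest notch, let go (value of joint board between 0.4 and 0.475 rad and value of joint pawl above 0.17 rad and contact force between the fingers and stand below 0.3 N), for 0.3 s.
4. the tablet is lifted clear of its slot (height (world z) of tablet above 0.075 m), for 0.1 s.
At the end, for the whole second after the job is handed in: Board on its pawl in the lowest notch (joint 0.40 to 0.475, pawl above 0.17). Tablet upright, lower edge on the ledge (-6 to +8 mm), within 20 mm of its middle, screen outward (face 5 to 14 mm out at the lower edge), flat on the board within 0.1 rad, let go and still (value of joint board between 0.4 and 0.475 rad and value of joint pawl above 0.17 rad and x of tablet in the frame of ledge between -0.006 and 0.008 m and y of tablet in the frame of ledge between -0.02 and 0.02 m and z of screen in the frame of ledge between 0.005 and 0.014 m and angle between the z axis of tablet and the x axis of ledge, either way round below 0.1 rad and angle between the x axis of tablet and the z axis of ledge, either way round below 0.1 rad and linear speed of tablet below 0.02 m/s); the robot touches nothing.
It fails at once if the tablet is dropped or flung (faster than 1.2 m/s) (linear speed of tablet above 1.2 m/s).
It fails at once if the serving board is moved by more than 20 mm (distance of serving_board from where it was at the start of the episode above 0.02 m).
It fails at once if the mug, the onion or the pot is moved by more than 20 mm (distance of any of polka_mug, onion, salve from where it was at the start of the episode above 0.02 m).
It also fails if it takes over 61 s, if anything falls off the work surface, if the arm or the gripper's body presses on something with over 40 N, if the wrist force passes 120 N, or if a joint passes its speed limit or range.

ROBOT

A 7-joint arm with a two-finger parallel gripper is mounted at the origin on a cart in front of the work surface, level with it; the furniture and walls round the work are solid. World frame = base frame: x ahead of the robot, y to its left, z up, the work surface at z = 0. Lengths are in m, angles in rad, forces in N, time in s.
With the tool pointing down it reaches from about 0.4 to 0.85 m from the base axis. Payload 10.4 kg.
Tool frame: the origin (TCP) lies between the finger pads; the fingertips stand 14 mm ahead of it and the grasp point (between the pads) lies 5 mm behind it (r.finger_overhang is the z of the fingertips in the tool frame, in m); z points along the fingers, y is the line along which they close (so a half turn about z gives the same grasp; the last joint's range is limited). The gripper opens to 87 mm and grips with 3 to 60 N. Pads are 19 mm wide; open, the fingers measure 117 mm over their backs; the gripper's body (75 mm by 190 mm) begins 51 mm behind the grasp point.
Start: joints at [1.138, 0.332, -0.065, 1.46, 0.022, 1.35, -0.088], TCP at [0.249, -0.573, 0.237] pointing down, gripper open.
Joint ranges: [-2.6, 2.6], [-0.5, 2.12], [-1.47, 1.34], [0.16, 2.42], [-1.27, 4.41], [0.06, 2.06], [-2.6, 2.6]. Speed limits (rad/s): [2.22, 2.22, 2.79, 2.79, 3.14, 3.14, 3.14].

INTERFACE

Orientations are given as a unit quaternion [x, y, z, w].
In Python, from bench import r, optics gives the robot as it stands.
- The arm moves only by the shell command python3 -m pendant 'ROWS' [FORCE]. ROWS is JSON, a list of rows, each a list of 7 numbers: the closure, from -1 (fully open) to 1 (shut), then the shift along the tool's x, y, z scaled (see below), then the turn, a rotation vector about the tool's x, y, z scaled (see below). In form: [[grip, x, y, z, rx, ry, rz], ...]. A call has 1 to 8 rows; each row is the pose to reach, as a shift and turn from the pose commanded when the call began, along the tool's axes at that moment; what a row does not reach only later rows make up. The controller multiplies each number of a shift by 0.3 m and each number of a turn by 120 degrees. A row lasts 1/8 s, in which the tool goes at most 62.5 mm and 10.7 degrees, less where a joint would pass 70% of its speed; a pose out of reach is approached as far as the arm can. A call with a number of a shift or a turn outside -1 to 1 is refused whole. A call with a gripper value outside its range is refused whole. The fingers move at their own pace and stop on an object; FORCE is the grip in N (left out, the last holds). Time passes only in rows, so rows that repeat a pose let the fingers close. It gives the time, the measured TCP pose, the force, the opening and the grip force at its end, in the units of the state.
- r.read_state(): the state, without advancing time (a new reading comes with each control period).
- optics.camera(name): name is "scene" or "side" or "wrist"; returns a dict with "pixels" (384x512x3 uint8, red, green, blue), "vfov" (degrees; the focal length in pixels is half the picture's height over the tangent of half this angle, whatever the lens; pixels are square), "cx", "cy" (the principal point, pixels), "D" ([k1, k2, p1, p2, k3] as OpenCV has them; the pictures are not rectified), "rvec" (rotation vector, rad) and "tvec" (3), from world to camera coordinates, as OpenCV has them. Camera axes: x right, y down, z forward; pixel columns grow to the right and rows downward; lengths in m; the calibration is good to about 2 mm. A picture is of the moment at which its call begins. There is no depth.
- r.close_job(): hands the job in; it is judged then, once.
The state is a dict: "time": time; "joint_positions": joint angles; "joint_vel": joint speeds; "joint_torque": joint torques, N m; "ee_pos": TCP position; "eef_rot": TCP orientation; "ft_force": force on the tool from outside, world axes, zero at the start; "torque": the same for the moment, N m; "width": finger opening in m; "grip_force": force on a finger pad.
Only numpy, scipy, OpenCV 4.12 (cv2) and the standard library are available. Lean on these libraries where they do the work, as an engineer would, in place of code of your own. Each camera call takes 0.05 s, during which the arm holds its last target. There are 200 camera calls.

## Working session

There is one attempt and no reset: what is moved stays moved. The work goes in short steps, Python scripts to look and compute and a shell command to move; the robot and the scene stay as the last step left them, time stands still between calls to the robot, and variables do not carry over. Pictures are saved under pics/ and viewed, at most 10 in all, crops included, and the job is handed in when it is done.

```bash
ls; mkdir -p pics
python3 - <<'E'
from bench import r, optics
import cv2,pickle,numpy as np
d={}
for n in("scene","side"):
    c=optics.camera(n);d[n]=c
    print(n,c["vfov"],c["cx"],c["cy"],c["D"],c["rvec"],c["tvec"])
pickle.dump(d,open("c0.pkl","wb"))
for n in d: cv2.imwrite(f"pics/{n}0.png",cv2.resize(d[n]["pixels"][...,::-1],(800,600),interpolation=cv2.INTER_CUBIC))
print(r.read_state())
E
```

```text
pics
scene 52.759994121669216 254.66229582870014 186.4694229182723 [-0.12139673  0.          0.          0.          0.        ] [ 0.74789699 -2.8513369   0.67130663] [0.46663752 0.13934871 1.26557368]
side 55.6766603479366 260.34026885131084 197.39569549174092 [0.03858291 0.         0.         0.         0.        ] [ 1.72303267 -2.18964109  0.54516855] [0.25003905 0.40905322 0.8938113 ]
{'time': 0.1, 'joint_positions': array([ 1.13841448,  0.33278814, -0.06470248,  1.46084354,  0.02160758,
        1.34993543, -0.08849702]), 'joint_vel': array([ 3.71287624e-04, -5.59916322e-04,  6.59303803e-05, -1.80770404e-03,
        1.01343270e-04, -1.34008117e-05, -1.44902762e-03]), 'joint_torque': array([ 1.03477345e-03, -6.24545431e+01,  2.41926085e-02, -3.90721679e+01,
       -6.13530865e-02,  3.65455274e-02,  2.62298079e-05]), 'ee_pos': array([ 0.24886823, -0.57294948,  0.23585292]), 'eef_rot': array([ 9.79080346e-01,  2.03473013e-01, -1.62176615e-04, -6.18447632e-04]), 'ft_force': array([-0.08826089, -0.27849923,  0.40548614]), 'torque': array([ 0.01867949, -0.01196546, -0.04665847]), 'grip_force': 0.0, 'width': 0.08694550310109822}
```

View pics/scene0.png

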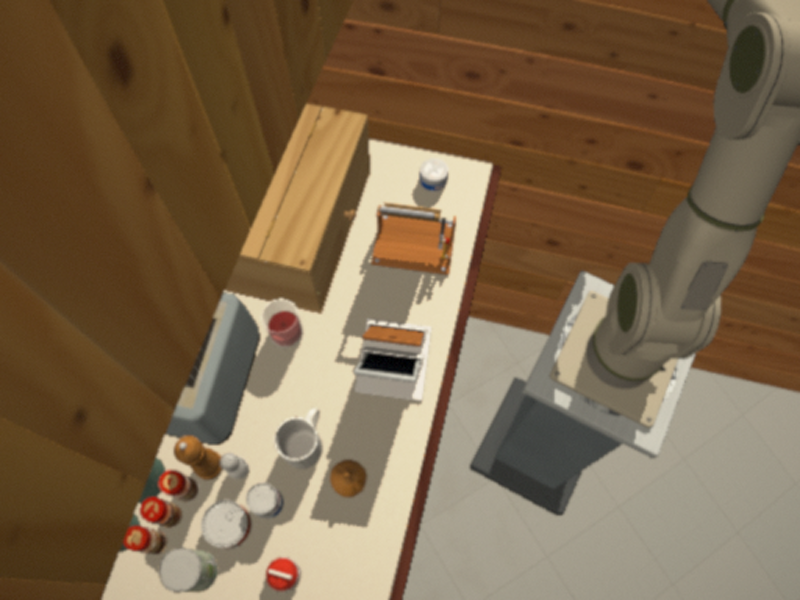

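View pics/side0.png

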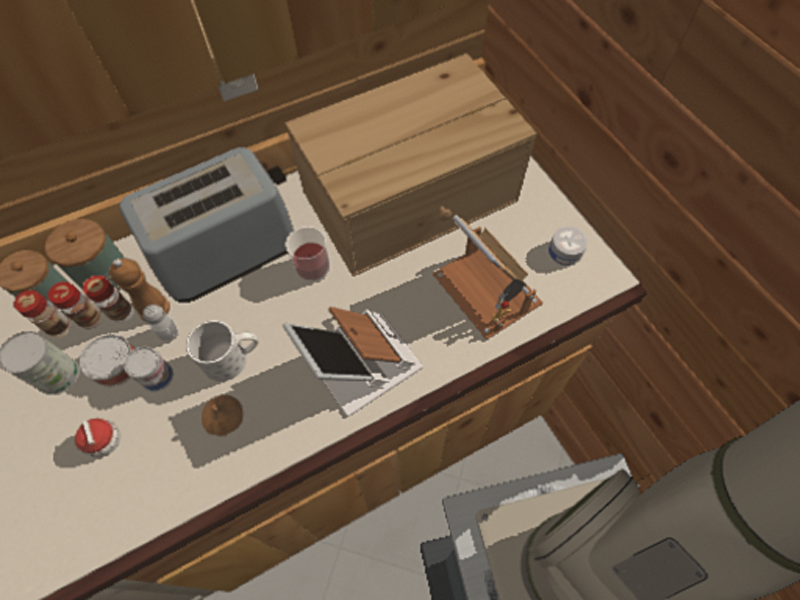

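The scene camera shows the stand around (415,240) with the bar near (408,212), and the rack at (393,360). The tablet is in its lower slot (dark screen, 390,365) and the serving board in the other. In the side view the stand is at (490,280), the bar runs (455,215)-(520,270), and the tablet is at (330,350). Next I'll enlarge both views.

```bash
cat > h.py <<'E'
import cv2,pickle,numpy as np
from scipy.spatial.transform import Rotation as R
def K(c):
    h=c["pixels"].shape[0];f=h/2/np.tan(np.radians(c["vfov"])/2)
    return np.array([[f,0,c["cx"]],[0,f,c["cy"]],[0,0,1.]])
def proj(c,P): return cv2.projectPoints(np.asarray(P,float).reshape(-1,1,3),np.array(c["rvec"]),np.array(c["tvec"]),K(c),np.array(c["D"]))[0].reshape(-1,2)
def ray(c,uv):
    n=cv2.undistortPoints(np.array(uv,float).reshape(1,1,2),K(c),np.array(c["D"])).ravel()
    M=cv2.Rodrigues(np.array(c["rvec"]))[0]
    d=M.T@np.array([n[0],n[1],1]); return -M.T@np.array(c["tvec"]).ravel(), d/np.linalg.norm(d)
def onz(c,uv,z):
    o,d=ray(c,uv);return o+d*(z-o[2])/d[2]
def tri(obs):
    A=np.zeros((3,3));b=np.zeros(3)
    for c,uv in obs:
        o,d=ray(c,uv);M=np.eye(3)-np.outer(d,d);A+=M;b+=M@o
    return np.linalg.solve(A,b)
def crop(c,x0,y0,w,h,s):
    im=cv2.resize(c["pixels"][y0:y0+h,x0:x0+w,::-1],None,fx=s,fy=s,interpolation=cv2.INTER_CUBIC)
    for k in range((x0+9)//10*10,x0+w,10):
        p=int((k-x0+.5)*s);cv2.line(im,(p,0),(p,8),(255,0,255),1);cv2.putText(im,str(k),(p-10,18),0,.35,(255,0,255),1)
    for k in range((y0+9)//10*10,y0+h,10):
        p=int((k-y0+.5)*s);cv2.line(im,(0,p),(8,p),(255,0,255),1);cv2.putText(im,str(k),(9,p+4),0,.35,(255,0,255),1)
    return im
def pair(a,b,fn):
    H=max(a.shape[0],b.shape[0]);f=lambda m:cv2.copyMakeBorder(m,0,H-m.shape[0],0,0,cv2.BORDER_CONSTANT)
    m=np.hstack([f(a),f(b)]);print(m.shape);cv2.imwrite(fn,m)
E
python3 - <<'E'
from h import *
d=pickle.load(open("c0.pkl","rb"));a,b=d["scene"],d["side"]
pair(crop(a,234,126,62,54,6),crop(b,274,126,76,94,5.6),"pics/st.png")
pair(crop(a,222,200,56,62,6.5),crop(b,178,190,96,78,4.5),"pics/rk.png")
E
```

```text
(526, 798, 3)
(403, 796, 3)
```

View pics/st.png

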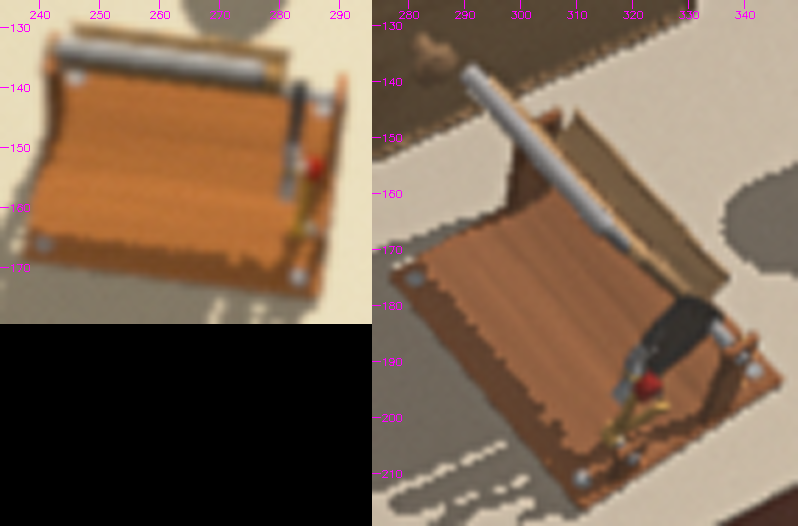

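View pics/rk.png

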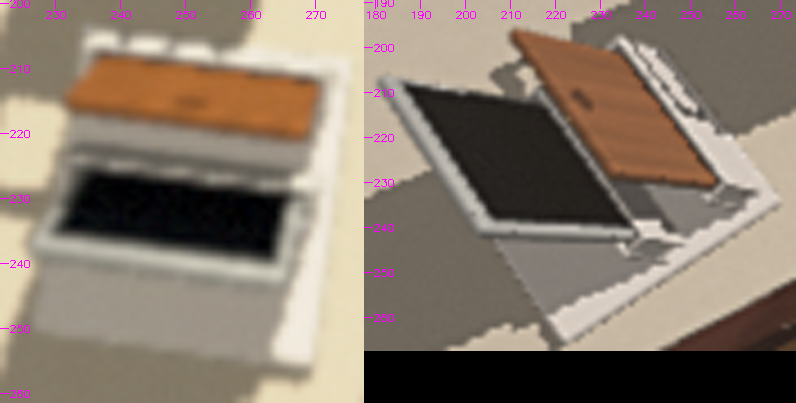

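The stand is seen from behind. In the scene crop the bar runs (243,133)-(277,138), the base's near corners are about (238,167) and (287,175), and the quadrant with the red pawl head is at (286,153). In the side crop the bar's upper end is at (291,138), and the base corners are (277,175), (310,216) and (346,193). The tablet's top edge in the scene crop runs (226,236)-(265,242), and in the side crop (182,207)-(203,241).

Run:
```python
from h import *
np.set_printoptions(precision=3,suppress=True)
d=pickle.load(open("c0.pkl","rb"));a,b=d["scene"],d["side"]
print("cams",ray(a,(250,190))[0],ray(b,(250,190))[0])
for uv in[(277,176),(310,216),(346,193)]:print("side base",onz(b,uv,.004))
for uv in[(238,168),(287,175.5)]:print("scene base",onz(a,uv,.004))
print("red",tri([(a,(286,153)),(b,(323,194))]))
print("bar -y/+y end",tri([(a,(242.5,133)),(b,(291,138.5))]))
print("bar mid?",onz(a,(260,136),.2))
print("tab top L",tri([(a,(226.5,237.5)),(b,(182,207))]))
print("tab top R",tri([(a,(265,242)),(b,(203.5,241))]))
for uv in[(222+0,0)]:pass
for uv in[(228,249),(269,256),(275,209)]:print("rack scene",onz(a,uv,.0))
for uv in[(222,265.5),(269.5,234)]:print("rack side",onz(b,uv,.0))
print("serv top",tri([(a,(232,216)),(b,(210,196))]),tri([(a,(268,220)),(b,(231.5,228))]))
print("mug",onz(a,(190,281),.09),"onion",onz(a,(222,306),.04),"salve",onz(a,(277,113),.04))
```

```text
cams [0.188 0.612 1.195] [0.001 0.255 0.982]
side base [0.569 0.066 0.004]
side base [0.412 0.006 0.004]
side base [ 0.46  -0.123  0.004]
scene base [0.569 0.06  0.004]
scene base [0.405 0.002 0.004]
red [ 0.43  -0.026  0.094]
bar -y/+y end [0.556 0.039 0.204]
bar mid? [0.505 0.021 0.2  ]
tab top L [0.427 0.349 0.194]
tab top R [0.327 0.312 0.199]
rack scene [0.448 0.33  0.   ]
rack scene [0.322 0.286 0.   ]
rack scene [0.382 0.133 0.   ]
rack side [0.326 0.288 0.   ]
rack side [0.386 0.137 0.   ]
serv top [0.453 0.279 0.171] [0.355 0.243 0.173]
mug [0.474 0.488 0.09 ] onion [0.365 0.498 0.04 ] salve [ 0.551 -0.195  0.04 ]
```

```bash
python3 -m pendant '[[-1,0.79,-0.73,-0.25,0,0,0],[-1,0.79,-0.73,-0.25,0,0,0],[-1,0.79,-0.73,-0.25,0,0,0],[-1,0.79,-0.73,-0.25,0,0,0],[-1,0.79,-0.73,-0.25,0,0,0],[-1,0.79,-0.73,-0.25,0,0,0]]' 20
python3 -m pendant '[[-0.2,0.79,-0.73,-0.05,0,0,0.02],[-0.2,0.79,-0.73,-0.05,0,0,0.02],[-0.2,0.79,-0.73,-0.05,0,0,0.02],[-0.2,0.79,-0.73,-0.05,0,0,0.02],[-0.2,0.79,-0.73,-0.05,0,0,0.02],[-0.2,0.79,-0.73,-0.05,0,0,0.02],[-0.2,0.79,-0.73,-0.05,0,0,0.02]]'
python3 - <<'E'
from h import *
from bench import r,optics
print(r.read_state())
c=optics.camera("wrist");pickle.dump(c,open("w1.pkl","wb"))
print({k:c[k] for k in c if k!="pixels"})
cv2.imwrite("pics/w1.png",crop(c,0,0,512,384,1.56))
E
```

```text
time: 0.85
ee_pos: [0.381, -0.2744, 0.3126]
eef_rot: [0.979, 0.206, 0.001, 0.001]
ft_force: [-1.3, -0.7, -0.9]
width: 0.0872
grip_force: 0.0
time: 1.72
ee_pos: [0.5093, 0.0168, 0.326]
eef_rot: [0.983, 0.183, -0.001, -0.0]
ft_force: [1.2, -0.9, 0.2]
width: 0.0523
grip_force: 0.0
{'time': 1.725, 'joint_positions': array([ 0.498142  ,  0.0871157 , -0.65636365,  1.58358818,  0.05311178,
        1.49014095, -1.36328177]), 'joint_vel': array([ 0.02941302, -0.01584105,  0.03231055,  0.01194113, -0.00041894,
        0.00234861,  0.01208665]), 'joint_torque': array([ -2.20928393, -39.24667239,  -3.85566071, -40.35903454,
        -0.20788534,  -0.14342763,  -0.33983951]), 'ee_pos': array([0.50928893, 0.01684401, 0.32595305]), 'eef_rot': array([ 9.83097418e-01,  1.83082372e-01, -5.47818370e-04, -1.05367828e-04]), 'ft_force': array([ 1.18280505, -0.90577761,  0.23993577]), 'torque': array([-0.01115528, -0.02496164,  0.01015884]), 'grip_force': 0.0, 'width': 0.05233897963908377}
{'vfov': 63.317894186714284, 'cx': 259.32074418799857, 'cy': 196.8121245696251, 'D': array([-0.01137805,  0.        ,  0.        ,  0.        ,  0.        ]), 'rvec': array([-2.36912859,  1.62610898,  0.25600686]), 'tvec': array([-0.16718171,  0.39304014,  0.62533013])}
```

View pics/w1.png

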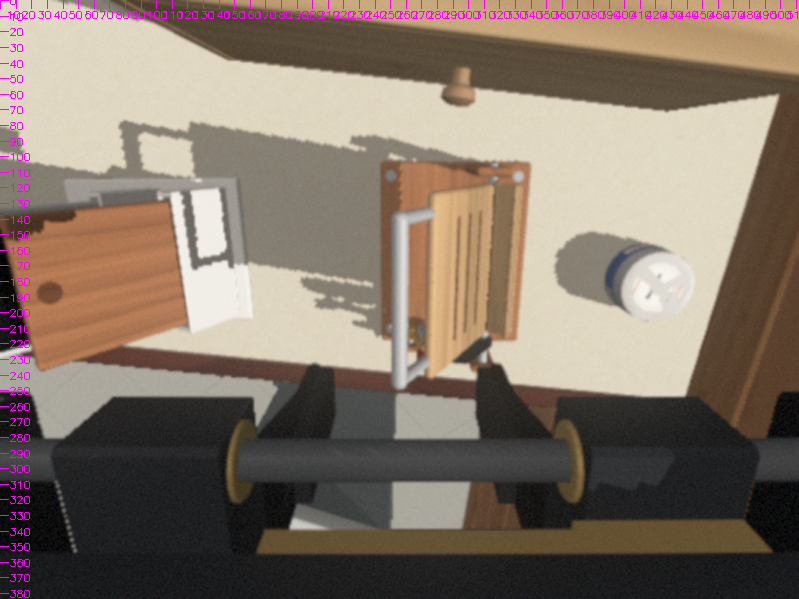

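The wrist view shows the bar along view column 400, rows 213-388, with the board's top edge around x=432. The base corners are at (383,163), (530,163), (383,338) and (517,340), and the pot is at (650,283), well clear. I'll fit the stand pose and slope to all three views.

```bash
cat > fit.py <<'E'
from h import *
from scipy.optimize import least_squares
np.set_printoptions(precision=4,suppress=True)
d=pickle.load(open("c0.pkl","rb"));a,b=d["scene"],d["side"];w=pickle.load(open("w1.pkl","rb"))
v=lambda x,y:(x/1.5625-.4,y/1.5625-.4)
def W(p,P):
    x,y,t=p[:3];return np.array([x,y,0])+R.from_euler("z",t).apply(P)
def bp(s,u,y,n): return [u*np.cos(s)-n*np.sin(s),y,.075+u*np.sin(s)+n*np.cos(s)]
def pts(p):
    s=p[3];e=.053
    return [(w,v(383,163),[.093,-.078,.008]),(w,v(530,163),[-.047,-.078,.008]),(w,v(383,338),[.093,.1,.008]),(w,v(517,340),[-.047,.1,.008]),
     (w,v(400,212),bp(s,.145,-e,-.002)),(w,v(399.5,389),bp(s,.145,e,-.002)),(w,v(430,195),bp(s,.11,-.063,0)),(w,v(430,376),bp(s,.11,.063,0)),
     (b,(277,176),[.093,-.078,.006]),(b,(310,216.5),[.093,.1,.004]),(b,(346,193),[-.047,.1,.006]),(a,(238,168),[.093,-.078,.004]),(a,(287,175.5),[.093,.1,.004]),
     (a,(242.5,133.5),bp(s,.145,-e,-.002)),(b,(291,139),bp(s,.145,-e,-.002))]
def f(p): return np.concatenate([proj(c,W(p,P))[0]-uv for c,uv,P in pts(p)])
q=least_squares(f,[.53,-.05,np.radians(111),1.06],loss="soft_l1")
p=q.x
if __name__=="__main__":
    print(p,np.degrees(p[2])-90,"board",p[3]-.349);print(f(p).reshape(-1,2))
    for j in (p[3]-.349,1.14,0,.436): print(j,"bar",W(p,bp(j+.349,.145,0,-.002)))
    print("ang",W([0,0,p[2]],[1,0,0]))
np.save("stand.npy",p)
E
python3 fit.py
```

```text
[ 0.5324 -0.0478  1.9381  1.0633] 21.044872989821414 board 0.7142837925809986
[[-2.2245 -1.2793]
 [ 1.1555 -1.1682]
 [-0.4508  2.1456]
 [ 0.723   0.8944]
 [-0.2243  1.4861]
 [ 0.4738 -1.8204]
 [ 0.6502 -2.0813]
 [-1.2563  2.2426]
 [-0.5181 -0.9457]
 [ 1.7183  1.1672]
 [ 1.9335  0.6816]
 [-1.6     1.1207]
 [-0.3157  0.0774]
 [ 0.2235 -0.1218]
 [ 0.0847  0.3774]]
0.7142837925809986 bar [0.5064 0.0196 0.2008]
1.14 bar [ 0.5274 -0.0349  0.2194]
0 bar [0.4832 0.08   0.1227]
0.436 bar [0.495  0.0492 0.1761]
ang [-0.3591  0.9333  0.    ]
```

```bash
python3 -m pendant '[[-0.2,-0.006,-0.012,0.2,0,0,0],[-0.2,-0.006,-0.012,0.35,0,0,0],[-0.2,-0.006,-0.012,0.425,0,0,0],[-0.2,-0.006,-0.012,0.425,0,0,0],[1,-0.006,-0.012,0.425,0,0,0],[1,-0.006,-0.012,0.425,0,0,0],[1,-0.006,-0.012,0.425,0,0,0]]' 25
```

```text
time: 2.65
ee_pos: [0.5067, 0.02, 0.1998]
eef_rot: [0.983, 0.183, 0.001, 0.0]
ft_force: [1.0, 0.0, 0.6]
width: 0.03
grip_force: 0.0
```

```bash
python3 -m pendant '[[1,0,0,0.005,0,0,0],[1,0,0,0.005,0,0,0],[1,0,0,0.005,0,0,0],[1,0,0,0.005,0,0,0]]' 25
```

```text
time: 3.15
ee_pos: [0.5063, 0.0198, 0.1975]
eef_rot: [0.983, 0.183, -0.0, 0.0]
ft_force: [0.1, -1.4, -1.9]
width: 0.0089
grip_force: 25.0
```

```bash
python3 -m pendant '[[1,0,0.046,-0.023,0,0,0],[1,0,0.091,-0.040,0,0,0],[1,0,0.137,-0.053,0,0,0],[1,0,0.175,-0.060,0,0,0],[1,0,0.2,-0.062,0,0,0],[1,0,0.2,-0.062,0,0,0],[1,0,0.2,-0.062,0,0,0]]' 25
python3 - <<'E'
from h import *
from bench import r,optics
p=np.load("stand.npy");e=r.read_state();T=e["ee_pos"]+R.from_quat(e["eef_rot"]).apply([0,0,-.005])
q=R.from_euler("z",-p[2]).apply(T-[p[0],p[1],0.075]);print(q,np.arctan2(q[2],q[0])-.349,np.hypot(q[0],q[2]))
a,b=optics.camera("side"),optics.camera("wrist")
pair(crop(a,274,116,76,104,5),crop(b,230,60,160,200,2.6),"pics/up.png")
E
```

```text
time: 4.03
ee_pos: [0.528, -0.0369, 0.2166]
eef_rot: [0.983, 0.182, -0.0, 0.0]
ft_force: [-4.4, -0.2, 5.9]
width: 0.0089
grip_force: 25.0
[0.01173001 0.00017867 0.14655133] 1.1419262894183497 0.1470200199899679
(520, 796, 3)
```

View pics/up.png

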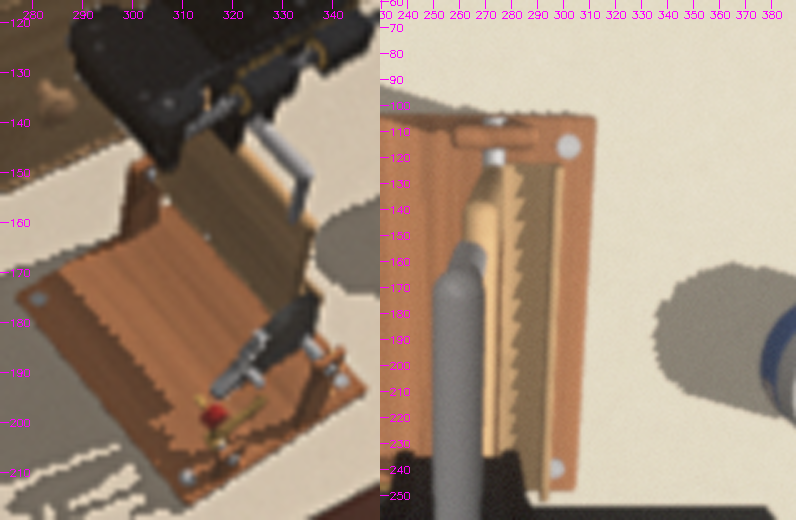

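The side view shows the red pawl head has moved from (323,194) to (316,199), so the pawl is thrown out; the board is at about 1.14. Now I'll lower it.

```bash
python3 -m pendant '[[1,0,-0.060,0.009,0,0,0],[1,0,-0.116,0.024,0,0,0],[1,0,-0.170,0.046,0,0,0],[1,0,-0.221,0.074,0,0,0],[1,0,-0.268,0.108,0,0,0],[1,0,-0.310,0.147,0,0,0],[1,0,-0.348,0.191,0,0,0],[1,0,-0.380,0.239,0,0,0]]' 25
python3 -m pendant '[[1,0,-0.020,0.039,0,0,0],[1,0,-0.033,0.070,0,0,0],[1,0,-0.037,0.080,0,0,0],[1,0,-0.037,0.080,0,0,0],[1,0,-0.037,0.080,0,0,0]]' 25
cat > st.py <<'E'
from h import *
from bench import r,optics
p=np.load("stand.npy");e=r.read_state();T=e["ee_pos"]+R.from_quat(e["eef_rot"]).apply([0,0,-.005])
q=R.from_euler("z",-p[2]).apply(T-[p[0],p[1],0.075]);print(q,"phi",np.arctan2(q[2],q[0]),"j",np.arctan2(q[2],q[0])-.335,np.hypot(q[0],q[2]))
E
python3 st.py
```

```text
time: 5.12
ee_pos: [0.4873, 0.071, 0.1438]
eef_rot: [0.983, 0.183, 0.001, 0.0]
ft_force: [8.8, -4.1, -2.2]
width: 0.009
grip_force: 25.0
time: 5.75
ee_pos: [0.4842, 0.08, 0.1222]
eef_rot: [0.983, 0.182, 0.001, 0.001]
ft_force: [-2.3, -8.5, 22.8]
width: 0.009
grip_force: 25.0
[ 0.13659893 -0.00096575  0.05223668] phi 0.3652504859815284 j 0.030250485981528408 0.14624616088921952
```

```bash
python3 -m pendant '[[1,0,0.017,-0.040,0,0,0],[1,0,0.039,-0.083,0,0,0],[1,0,0.066,-0.123,0,0,0],[1,0,0.096,-0.161,0,0,0],[1,0,0.117,-0.182,0,0,0],[1,0,0.131,-0.195,0,0,0],[1,0,0.131,-0.195,0,0,0],[1,0,0.131,-0.195,0,0,0]]' 25; python3 st.py
python3 - <<'E'
from h import *
from bench import optics
a,b=optics.camera("side"),optics.camera("scene")
pair(crop(a,274,126,76,94,5.6),crop(b,234,126,62,54,6),"pics/n1.png")
E
```

```text
time: 6.75
ee_pos: [0.4962, 0.0479, 0.1789]
eef_rot: [0.983, 0.184, -0.0, -0.002]
ft_force: [-3.4, 8.3, 6.6]
width: 0.0089
grip_force: 25.0
[ 0.10227626 -0.00061716  0.10889543] phi 0.816732865722233 j 0.481732865722233 0.14939426504150716
(526, 798, 3)
```

View pics/n1.png

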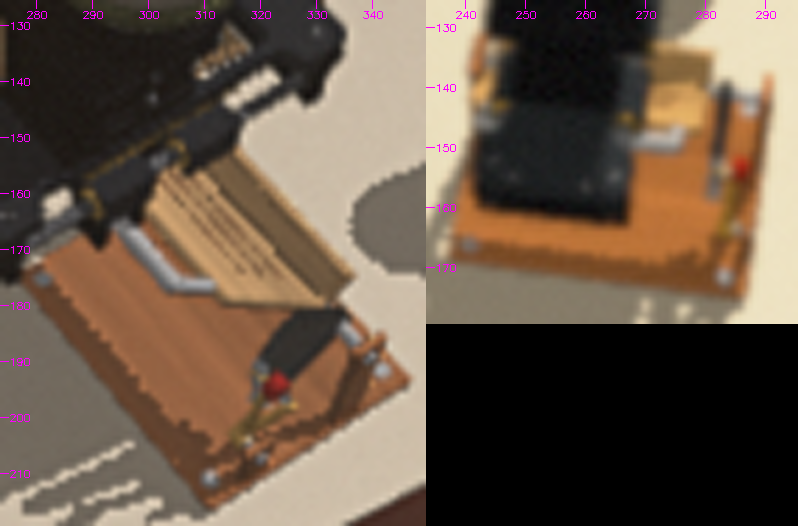

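The pawl's red head is back at side pixel (323,194), leaning in, and the board is at about 0.47. I'll raise it slightly, lower it onto the pawl and let go.

```bash
python3 -m pendant '[[1,0,0.012,-0.011,0,0,0],[1,0,0.012,-0.011,0,0,0],[1,0,0.0,0.0,0,0,0],[1,0,-0.012,0.011,0,0,0],[1,0,-0.012,0.011,0,0,0]]' 25; python3 st.py
python3 -m pendant '[[-0.2,0,0,0,0,0,0],[-0.2,0,0,0,0,0,0],[-0.2,0,0,0,0,0,0],[-0.2,0,0,0,0,0,0],[-0.2,0,0,-0.1,0,0,0],[-0.2,0,0,-0.25,0,0,0],[-0.2,0,0,-0.4,0,0,0],[-0.2,0,0,-0.5,0,0,0]]' 25
python3 - <<'E'
from h import *
from bench import optics
d={n:optics.camera(n) for n in("side","scene","wrist")};pickle.dump(d,open("c2.pkl","wb"))
pair(crop(d["side"],274,126,76,94,5.6),crop(d["wrist"],180,60,150,200,2.5),"pics/n2.png")
E
```

```text
time: 7.48
ee_pos: [0.4953, 0.0506, 0.176]
eef_rot: [0.983, 0.184, 0.0, -0.001]
ft_force: [-4.0, 6.3, 11.9]
width: 0.0091
grip_force: 25.0
[ 0.10519537 -0.00074388  0.10602694] phi 0.7893350653471711 j 0.4543350653471711 0.14935788561766425
time: 8.48
ee_pos: [0.496, 0.0476, 0.3277]
eef_rot: [0.983, 0.183, 0.001, 0.0]
ft_force: [0.0, 1.0, -0.5]
width: 0.0522
grip_force: 0.0
(526, 801, 3)
```

View pics/n2.png

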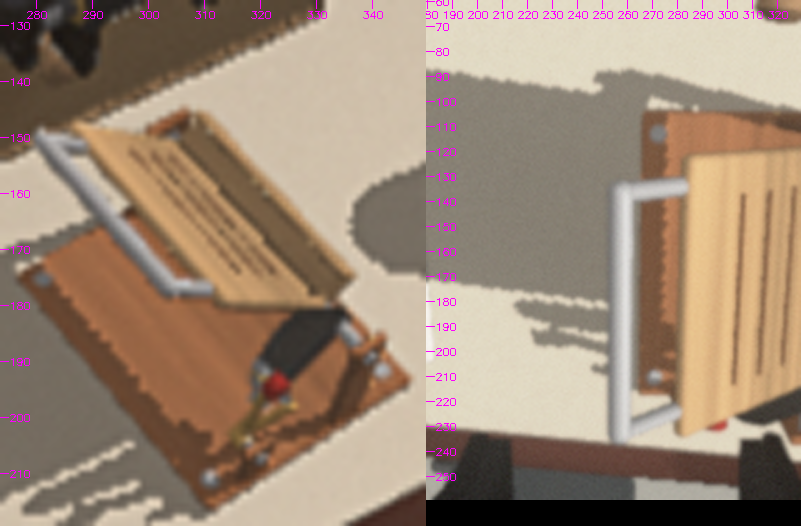

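The pawl is engaged (red head at (323,194)). In the side view the bar ends are (281,149) and (304,177), and in the wrist view (257,133) and (257,236). I'll check the angle numerically while moving over to the tablet.

```bash
python3 - <<'E'
from fit import *
d=pickle.load(open("c2.pkl","rb"));b2,w2=d["side"],d["wrist"]
def g(q):
    s=q[0]
    return np.concatenate([proj(c,W(p,bp(s,.145,e,-.002)))[0]-uv for c,uv,e in [(b2,(281,148.5),-.053),(b2,(304,177.5),.051),(w2,(257,133),-.053),(w2,(257,236),.053)]])
k=least_squares(g,[.78]);print("board",k.x-.349,k.fun)
E
python3 -m pendant '[[-0.2,0,-0.6,0,0,0,0],[-0.2,0,-0.6,0,0,0,0],[-0.2,0,-0.6,0,0,0,0],[-0.2,0,-0.6,0,0,0,0],[-0.2,0,-0.6,0,0,0,0]]'
python3 - <<'E'
from h import *
from bench import optics
pickle.dump(optics.camera("wrist"),open("w3.pkl","wb"))
E
python3 -m pendant '[[-0.2,0,-0.2,0,0,0,0],[-0.2,-0.03,-0.563,0.1,-0.233,0,0],[-0.2,-0.03,-0.563,0.16,-0.233,0,0],[-0.2,-0.03,-0.563,0.16,-0.233,0,0],[-0.2,-0.03,-0.563,0.16,-0.233,0,0],[-0.2,-0.03,-0.563,0.16,-0.233,0,0],[-0.2,-0.03,-0.563,0.16,-0.233,0,0]]'
python3 - <<'E'
from h import *
from bench import optics
c=optics.camera("wrist");pickle.dump(c,open("w4.pkl","wb"));a=pickle.load(open("w3.pkl","rb"))
f=lambda c:crop(c,0,0,512,300,1.56)
m=np.vstack([f(a)[:300*1],f(c)]);m=cv2.resize(np.vstack([crop(a,0,0,512,384,1.17),crop(c,0,0,512,384,1.17)])[:, :],None,fx=.66,fy=.66) if 0 else None
pair(crop(a,0,40,330,250,1.2),crop(c,60,40,330,250,1.2),"pics/t.png")
E
```

```text
board [0.4383] [ 0.0402  1.8299  0.8046  0.0386  0.2206  0.6231  0.4336 -0.6487]
time: 9.25
ee_pos: [0.431, 0.2146, 0.3246]
eef_rot: [0.983, 0.183, -0.001, 0.0]
ft_force: [-0.5, -1.1, -0.3]
width: 0.0523
grip_force: 0.0
time: 10.18
ee_pos: [0.3637, 0.3682, 0.2783]
eef_rot: [0.954, 0.175, 0.044, 0.237]
ft_force: [0.4, -0.6, 0.2]
width: 0.0522
grip_force: 0.0
(300, 792, 3)
```

View pics/t.png

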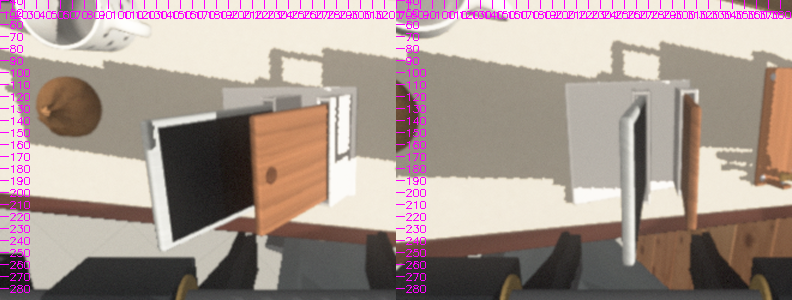

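The wrist views show the tablet's top edge almost end-on: about (253,130)-(253,261) raw in the tilted view, and (121,141)-(135,247) in the vertical one. I'll refine the edge columns numerically.

Run:
```python
from h import *
np.set_printoptions(precision=4,suppress=True,linewidth=200)
a=pickle.load(open("w3.pkl","rb"));c=pickle.load(open("w4.pkl","rb"))
ga=a["pixels"].mean(2).astype(int);gc=c["pixels"].mean(2).astype(int)
for y in(150,200,245):print("w4 row",y,"240:",gc[y,240:266])
for y in(160,200,235):print("w3 row",y,"115:",ga[y,115:145])
print("w4 col 252 rows120:",gc[120:140,252],"rows250:",gc[250:272,252])
print("w3 col 124 rows130:",ga[130:150,124],"col 136 rows 238:",ga[238:256,136])
for u3,u4 in[((121.3,141.3),(249,133)),((134.6,247),(248,261))]:
    print(tri([(a,u3),(c,u4)]))
```

```text
w4 row 150 240: [174 174 176 175 173 166 149 148 151 156 162 171 181 194 215 230 231 204 124  64  49  44  51  48  51  49]
w4 row 200 240: [249 249 249 249 249 249 242 200 158 151 157 167 176 189 209 224 233 227 199 114  61  55  58  57  56  57]
w4 row 245 240: [ 92  88  90  89  88  91  97 113 134 143 150 160 171 185 202 222 234 237 219 146  92  94  95  91  82  80]
w3 row 160 115: [146 141 143 143 145 147 146 142 141 133 115 105 100 104 143 210 225 208 129  61  38  37  42  41  41  39  39  34  40  38]
w3 row 200 115: [233 232 232 231 233 230 232 233 228 205 175 178 201 225 234 236 235 233 233 233 233 233 222 151  76  50  45  42  42  42]
w3 row 235 115: [191 193 190 188 189 191 195 191 192 195 191 194 194 191 190 174 186 210 230 241 242 240 238 237 237 235 233 217 131  56]
w4 col 252 rows120: [177 175 176 175 174 174 176 177 177 174 165 153 134 130 124 129 132 148 165 174] rows250: [167 167 167 172 172 175 170 167 165 165 148 113  93  89  86  84  86  85  87  83  86  84]
w3 col 124 rows130: [145 144 145 146 144 142 144 144 141 136 126 120 111 107 105 105 108 108 111 111] col 136 rows 238: [238 239 239 236 236 236 238 240 241 239 228 207 195 190 189 175 119  67]
[0.4298 0.3501 0.1855]
[0.325  0.3121 0.1836]
```

Run:
```python
from h import *
from scipy.optimize import least_squares
np.set_printoptions(precision=4,suppress=True,linewidth=200)
a=pickle.load(open("w3.pkl","rb"));c=pickle.load(open("w4.pkl","rb"));d=pickle.load(open("c0.pkl","rb"))
def ends(q):
    y=np.array([-np.sin(q[3]),np.cos(q[3]),0]);y=np.array([np.cos(q[3]),np.sin(q[3]),0])
    m=np.array(q[:3]);return m+.055*y,m-.055*y   # far, near
def line(c,q,rows):
    A,B=[proj(c,P)[0] for P in ends(q)]
    t=(np.array(rows)-A[1])/(B[1]-A[1]);return A[0]+t*(B[0]-A[0]),A,B
def f(q,full=False):
    o=[]
    l,A,B=line(c,q,[150,200,245]);o+=list(l-[245.5,246.8,247.3])+[A[1]-130.5,B[1]-261.2]
    l,A,B=line(a,q,[200,235]);o+=list(l-[123.7,129.5])
    e=ends(q)
    for cam,U in((d["scene"],[(226.5,237.5),(265,242)]),(d["side"],[(182,207),(203.5,241)])):
        for P,u in zip(e,U): o+=list((proj(cam,P)[0]-u)*1.0)
    return np.array(o)
k=least_squares(f,[.377,.33,.19,.36],loss="soft_l1");print(k.x,np.degrees(k.x[3]));print(k.fun)
from bench import r
e=r.read_state();Rt=R.from_quat(e["eef_rot"]);P=k.x[:3]
print("tool axes",Rt.as_matrix().T);print("back top edge mid in tool",Rt.inv().apply(P-e["ee_pos"]))
# screen-edge estimate: TCP axis columns in w4
for z in(.05,.09): print(z,proj(c,e["ee_pos"]+Rt.apply([0,0,z])),proj(c,e["ee_pos"]+Rt.apply([0,-.0045,z])))
```

```text
[0.3792 0.3349 0.1879 0.3687] 21.125885777510383
[ 0.6228  0.2468  0.5784  2.6741 -2.119   0.4236 -0.4043 -2.1883  1.3491 -0.7924  2.4205 -2.2836  0.7753 -0.8031  1.7156]
tool axes [[ 0.9347  0.3554  0.0018]
 [ 0.3132 -0.8261  0.4684]
 [ 0.1679 -0.4372 -0.8835]]
back top edge mid in tool [ 0.0026 -0.0101  0.0972]
0.05 [[259.2187 225.4581]] [[252.696  225.4575]]
0.09 [[259.2268 206.0577]] [[253.6858 206.0572]]
```

```bash
python3 -m pendant '[[0.2,0.009,-0.019,0.1,0,0,0],[0.2,0.009,-0.019,0.2,0,0,0],[0.2,0.009,-0.019,0.3,0,0,0],[0.2,0.009,-0.019,0.38,0,0,0],[0.2,0.009,-0.019,0.38,0,0,0]]' 40
python3 -m pendant '[[1,0,0,0,0,0,0],[1,0,0,0,0,0,0],[1,0,0,0,0,0,0],[1,0,0,0,0,0,0],[1,0,0,0,0,0,0]]' 40
```

```text
time: 10.85
ee_pos: [0.3831, 0.323, 0.1742]
eef_rot: [0.954, 0.175, 0.044, 0.238]
ft_force: [-0.1, -0.0, 0.2]
width: 0.0348
grip_force: 0.0
time: 11.48
ee_pos: [0.3828, 0.3241, 0.1761]
eef_rot: [0.954, 0.176, 0.045, 0.24]
ft_force: [0.3, -6.9, 12.8]
width: 0.0098
grip_force: 40.1
```

```bash
python3 -m pendant '[[1,0,0,-0.03,0,0,0],[1,0,0,-0.09,0,0,0],[1,0,0,-0.16,0,0,0],[1,0,0,-0.23,0,0,0],[1,0,0,-0.3,0,0,0],[1,0,0,-0.34,0,0,0],[1,0,0,-0.34,0,0,0],[1,0,0,-0.34,0,0,0]]' 40
python3 - <<'E'
from h import *
from bench import r,optics
np.set_printoptions(precision=4,suppress=True)
p=np.load("stand.npy");e=r.read_state();Rt=R.from_quat(e["eef_rot"])
for n in("side","scene","wrist"):pickle.dump(optics.camera(n),open(f"h_{n}.pkl","wb"))
# predicted held tablet: top edge 15mm behind TCP -> top, bottom
top=e["ee_pos"]-.015*Rt.as_matrix()[:,2];bot=top+.195*Rt.as_matrix()[:,2]
print("top",top,"bot",bot)
a,b=[pickle.load(open(f"h_{n}.pkl","rb")) for n in("side","scene")]
x=Rt.as_matrix()[:,0]
for s in(-.055,.055):print("bot corner pred side/scene",proj(a,bot+s*x),proj(b,bot+s*x))
pair(crop(a,150,140,120,110,3.5),crop(b,205,195,75,75,5),"pics/h.png")
E
```

```text
time: 12.48
ee_pos: [0.3647, 0.3697, 0.2636]
eef_rot: [0.954, 0.177, 0.044, 0.238]
ft_force: [-0.3, -0.5, -3.2]
width: 0.0086
grip_force: 40.0
top [0.3621 0.3763 0.2768] bot [0.3949 0.2908 0.1047]
bot corner pred side/scene [[223.403  244.9959]] [[266.1606 238.2583]]
bot corner pred side/scene [[201.612  213.0302]] [[229.5326 233.1666]]
(385, 795, 3)
```

```bash
cat > tgt.py <<'E'
from h import *
import sys
from bench import r
np.set_printoptions(precision=3,suppress=True)
p=np.load("stand.npy");S=R.from_euler("z",p[2]);s=.349+.437
u=np.array([np.cos(s),0,np.sin(s)]);n=np.array([-np.sin(s),0,np.cos(s)])
M=S.as_matrix()@np.array([[0,-1,0],-n*-1*-1 if 0 else n,-u]).T if 0 else None
z=-u;x=np.array([0,-1,0.]);y=np.cross(z,x)
Rg=S*R.from_matrix(np.array([x,y,z]).T)
def pose(U,N,Y=0): return np.array([p[0],p[1],.075])+S.apply(U*u+N*n+np.array([0,Y,0]))
e=r.read_state();P=e["ee_pos"];Q=R.from_quat(e["eef_rot"])
def show(name,T,G=Rg,P=P,Q=Q):
    print(name,T,"shift/0.3",Q.inv().apply(T-P)/.3,"turn/120",np.degrees((Q.inv()*G).as_rotvec())/120)
l=S.inv().apply(P-[p[0],p[1],.075]);print("TCP u,n,y",l@u,l@n,l[1],"ft",e["ft_force"],"w",e["width"])
E
python3 - <<'E'
from tgt import *
A=P+[0,0,.18];show("A",A,Q)
show("B",pose(.21,.14),P=A);show("C",pose(.21,.03));
E
```

```text
TCP u,n,y 0.4514899370496396 -0.18490787597613056 0.00653148325629328 ft [ 0.652  0.377 -4.348] w 0.008874519972709802
A [0.365 0.37  0.444] shift/0.3 [-0.     0.282 -0.53 ] turn/120 [0. 0. 0.]
B [ 0.515 -0.002  0.323] shift/0.3 [0.022 0.989 0.984] turn/120 [-0.141  0.     0.   ]
C [0.487 0.071 0.245] shift/0.3 [0.022 0.92  0.561] turn/120 [-0.141  0.     0.   ]
```

```bash
python3 -m pendant '[[1,0,0.04,-0.08,0,0,0],[1,0,0.11,-0.2,0,0,0],[1,0,0.18,-0.34,0,0,0],[1,0,0.25,-0.47,0,0,0],[1,0,0.282,-0.53,0,0,0],[1,0,0.282,-0.53,0,0,0]]' 40
python3 -m pendant '[[1,0.003,0.08,0.08,-0.01,0,0],[1,0.005,0.22,0.22,-0.03,0,0],[1,0.009,0.38,0.38,-0.055,0,0],[1,0.013,0.54,0.54,-0.08,0,0],[1,0.016,0.70,0.70,-0.10,0,0],[1,0.02,0.85,0.85,-0.12,0,0],[1,0.022,0.95,0.945,-0.135,0,0],[1,0.022,0.989,0.984,-0.141,0,0]]' 40
python3 -m pendant '[[1,0,0,0,0,0,0],[1,0,0,0,0,0,0]]' 40
python3 - <<'E'
from tgt import *
show("C",pose(.21,.03));show("D",pose(.21,.0115))
E
```

```text
time: 13.38
ee_pos: [0.365, 0.3698, 0.4458]
eef_rot: [0.954, 0.176, 0.046, 0.238]
ft_force: [-1.0, 0.5, -3.9]
width: 0.0087
grip_force: 40.0
time: 14.38
ee_pos: [0.5138, -0.0047, 0.3198]
eef_rot: [0.908, 0.168, 0.067, 0.377]
ft_force: [0.2, 1.2, -3.3]
width: 0.0084
grip_force: 40.0
time: 14.62
ee_pos: [0.5147, 0.0008, 0.3227]
eef_rot: [0.909, 0.17, 0.07, 0.375]
ft_force: [0.5, 0.8, -3.2]
width: 0.009
grip_force: 40.0
TCP u,n,y 0.21182228848618792 0.138433624946539 -0.0009624911209530282 ft [ 0.452  0.839 -3.217] w 0.0090456784968068
C [0.487 0.071 0.245] shift/0.3 [-0.002 -0.361  0.007] turn/120 [-0.001 -0.001  0.001]
D [0.482 0.083 0.232] shift/0.3 [-0.002 -0.423  0.007] turn/120 [-0.001 -0.001  0.001]
```

```bash
python3 -m pendant '[[1,0,-0.05,0,0,0,0],[1,0,-0.13,0,0,0,0],[1,0,-0.22,0.003,0,0,0],[1,0,-0.3,0.006,0,0,0],[1,0,-0.36,0.007,0,0,0],[1,0,-0.39,0.007,0,0,0],[1,0,-0.41,0.007,0,0,0],[1,0,-0.41,0.007,0,0,0]]' 40
python3 - <<'E'
from tgt import *
from bench import optics
a,b=optics.camera("side"),optics.camera("wrist")
pair(crop(a,264,110,90,110,4.6),crop(b,150,40,270,250,1.4),"pics/pl.png")
E
```

```text
time: 15.62
ee_pos: [0.484, 0.079, 0.2346]
eef_rot: [0.909, 0.169, 0.07, 0.375]
ft_force: [0.4, -0.4, -2.2]
width: 0.0084
grip_force: 40.0
TCP u,n,y 0.20877992708502854 0.01674308591093531 -0.0003969011038645402 ft [ 0.408 -0.399 -2.159] w 0.008436475812492104
(506, 792, 3)
```

View pics/pl.png

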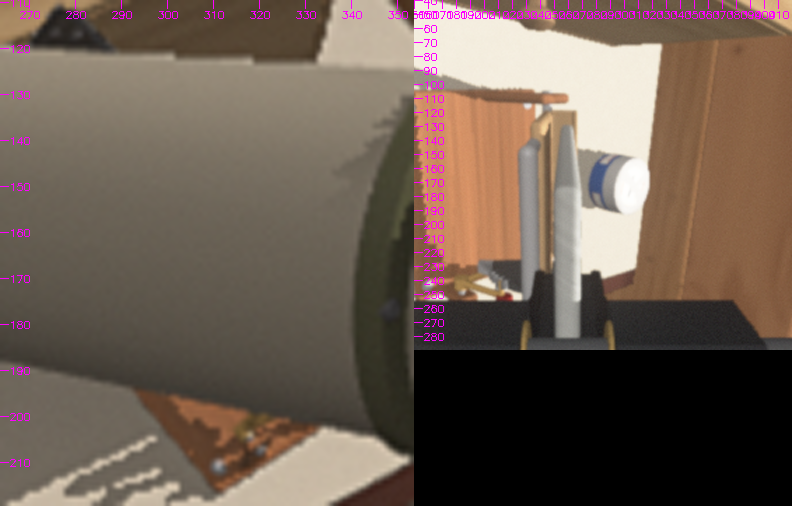

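The wrist view shows the tablet edge-on (columns 252-270), parallel to the board and just in front of it, with the pot untouched. No pictures are left, so the rest goes by force.

```bash
python3 -m pendant '[[1,0,-0.01,0,0,0,0],[1,0,-0.018,0,0,0,0],[1,0,-0.018,0,0,0,0],[1,0,-0.018,0,0,0,0]]' 40; python3 -c "import tgt"
python3 -m pendant '[[1,0,0,0.015,0,0,0],[1,0,0,0.03,0,0,0],[1,0,0,0.045,0,0,0],[1,0,0,0.05,0,0,0],[1,0,0,0.05,0,0,0]]' 40; python3 -c "import tgt"
```

```text
time: 16.23
ee_pos: [0.4827, 0.0822, 0.2308]
eef_rot: [0.909, 0.169, 0.07, 0.375]
ft_force: [-0.0, 0.3, -2.9]
width: 0.0085
grip_force: 40.0
TCP u,n,y 0.20856425954435362 0.011615092580432484 -0.0003169370376592974 ft [-0.036  0.343 -2.855] w 0.008501793734106304
time: 16.85
ee_pos: [0.4864, 0.0722, 0.2201]
eef_rot: [0.909, 0.169, 0.07, 0.375]
ft_force: [1.1, 0.8, -4.7]
width: 0.0089
grip_force: 40.0
TCP u,n,y 0.1934778715326245 0.01156763390775792 -0.00025633631024602095 ft [ 1.075  0.759 -4.656] w 0.00888081473961936
```

```bash
python3 -m pendant '[[1,0,0,0.01,0,0,0],[1,0,0,0.02,0,0,0],[1,0,0,0.02,0,0,0]]' 40; python3 -c "import tgt"
python3 -m pendant '[[1,0,0,0.01,0,0,0],[1,0,0,0.01,0,0,0]]' 40; python3 -c "import tgt"
```

```text
time: 17.23
ee_pos: [0.4879, 0.0681, 0.2157]
eef_rot: [0.909, 0.169, 0.07, 0.375]
ft_force: [0.1, 0.4, -3.6]
width: 0.0088
grip_force: 40.0
TCP u,n,y 0.18728273422597913 0.01157190278451304 -0.00017556181549906072 ft [ 0.078  0.397 -3.643] w 0.00883583731113944
time: 17.48
ee_pos: [0.4887, 0.0662, 0.2136]
eef_rot: [0.909, 0.169, 0.07, 0.375]
ft_force: [0.3, -0.7, -3.5]
width: 0.0087
grip_force: 40.0
TCP u,n,y 0.18434307091080926 0.011556435399767664 -0.00021918230356919526 ft [ 0.348 -0.698 -3.469] w 0.008666147856999233
```

```bash
python3 -m pendant '[[1,0,0,0.008,0,0,0],[1,0,0,0.008,0,0,0]]' 40; python3 -c "import tgt"
```

```text
time: 17.73
ee_pos: [0.4894, 0.0647, 0.212]
eef_rot: [0.909, 0.169, 0.07, 0.375]
ft_force: [-0.0, 0.2, -3.7]
width: 0.0088
grip_force: 40.0
TCP u,n,y 0.1820498277471193 0.011534816956580398 -0.00029941397429462013 ft [-0.001  0.156 -3.701] w 0.008767415458884771
```

```bash
for i in 1; do python3 -m pendant '[[1,0,0,0.008,0,0,0],[1,0,0,0.008,0,0,0]]' 40; python3 -c "import tgt"; done
python3 -m pendant '[[1,0,0,0.007,0,0,0],[1,0,0,0.007,0,0,0]]' 40; python3 -c "import tgt"
```

```text
time: 17.98
ee_pos: [0.4904, 0.0647, 0.2113]
eef_rot: [0.909, 0.169, 0.071, 0.375]
ft_force: [-2.3, 5.9, 5.0]
width: 0.0089
grip_force: 40.0
TCP u,n,y 0.1813015730463774 0.011349520149157126 -0.0012606912370557103 ft [-2.315  5.938  5.048] w 0.008889619504994497
time: 18.23
ee_pos: [0.491, 0.0648, 0.211]
eef_rot: [0.909, 0.17, 0.072, 0.374]
ft_force: [-7.7, 13.0, 12.4]
width: 0.0085
grip_force: 40.0
TCP u,n,y 0.18101139745954958 0.011196828863650945 -0.0018203218875446755 ft [-7.686 12.999 12.448] w 0.008542585241365062
```

```bash
python3 -m pendant '[[1,0,0,-0.011,0,0,0],[1,0,-0.006,-0.011,0,0,0],[1,0,-0.01,-0.011,0,0,0],[1,0,-0.01,-0.011,0,0,0]]' 40; python3 -c "import tgt"
```

```text
time: 18.73
ee_pos: [0.4893, 0.0663, 0.2095]
eef_rot: [0.909, 0.169, 0.07, 0.375]
ft_force: [0.5, 4.3, 3.6]
width: 0.0087
grip_force: 40.0
TCP u,n,y 0.1813658874462568 0.008734406951790534 -0.0007624811510698208 ft [0.455 4.349 3.635] w 0.008675618764492648
```

```bash
python3 -m pendant '[[0.6,0,0,-0.003,0,0,0],[0.5,0,0,-0.003,0,0,0],[0.5,0,0,-0.003,0,0,0],[0.5,0,0,-0.003,0,0,0]]' 5; python3 -c "import tgt"
python3 - <<'E'
from h import *
from bench import optics
c=optics.camera("wrist");pickle.dump(c,open("w5.pkl","wb"));g=c["pixels"].mean(2).astype(int)
for y in(160,200,230):print(y,g[y,235:290])
E
```

```text
time: 19.23
ee_pos: [0.4886, 0.0664, 0.2096]
eef_rot: [0.909, 0.169, 0.07, 0.375]
ft_force: [0.1, -0.2, 0.3]
width: 0.0216
grip_force: 0.0
TCP u,n,y 0.181706216445113 0.008603341956222565 -0.00017521012854810277 ft [ 0.054 -0.2    0.327] w 0.021568288378213462
160 [135 144 148 149 153 153 154 151 151 146 141 135 125 114 110 114 121 124
 127 130 129 133 131 134 142 158 176 191 206 194 138 130 133 135 132 123
 111 118 134 151 151 147 141 139 139 141 140 141 141 131 112  99  93  93
  99]
200 [129 137 145 147 151 150 154 152 149 139 125 133 142 147 152 157 161 160
 162 163 163 163 166 176 189 203 215 222 214 169 123 125 132 130 128 120
 119 131 172 212 230 233 232 232 233 231 232 232 232 234 233 235 235 234
 234]
230 [125 130 141 146 147 151 149 153 147 139 124 128 143 148 151 153 157 154
 156 156 159 159 166 174 192 203 217 223 202 135 112 126 130 128 124 111
 119 144 192 225 232 233 233 233 233 235 234 233 233 234 233 233 233 231
 232]
```

```bash
python3 -m pendant '[[0.4,0,0,-0.03,0,0,0],[0.4,0,0,-0.09,0,0,0],[0.4,0,0,-0.2,0,0,0],[0.4,0,0,-0.33,0,0,0],[0.4,0,0,-0.33,0,0,0]]' 5; python3 -m pendant '[[0.4,0,-0.1,-0.2,0,0,0],[0.4,0,-0.2,-0.4,0,0,0],[0.4,0,-0.3,-0.6,0,0,0],[0.4,0,-0.3,-0.6,0,0,0],[0.4,0,-0.3,-0.6,0,0,0]]'
python3 - <<'E'
from tgt import *
from bench import optics
d={n:optics.camera(n) for n in("side","scene")};pickle.dump(d,open("fin.pkl","wb"))
c0=pickle.load(open("c2.pkl","rb"))
def pt(U,N,Y):return np.array([p[0],p[1],.075])+S.apply(U*u+N*n+np.array([0,Y,0]))
for nm in d:
    c=d[nm];
    for Y in(-.055,.055):
        for U in(.003,.198):
            print(nm,"Y",Y,"U",U,"n.013",proj(c,pt(U,.013,Y))[0])
    # pawl red head centroid, dark screen blob
    im=c["pixels"].astype(int);x0,y0,x1,y1=(264,110,354,222) if nm=="side" else(228,110,300,182)
    k=im[y0:y1,x0:x1];m=(k[...,0]>140)&(k[...,1]<60)&(k[...,2]<60);ys,xs=np.nonzero(m);print("red",len(xs),xs.mean()+x0 if len(xs) else None,ys.mean()+y0 if len(xs) else None)
    k2=c0[nm]["pixels"].astype(int)[y0:y1,x0:x1];m=(k2[...,0]>140)&(k2[...,1]<60)&(k2[...,2]<60);ys,xs=np.nonzero(m);print("red before",len(xs),xs.mean()+x0 if len(xs) else None,ys.mean()+y0 if len(xs) else None)
    m=(k.max(2)<60).astype(np.uint8);q=cv2.connectedComponentsWithStats(m);i=1+np.argmax(q[2][1:,4]);print("dark blob",q[2][i]+[x0,y0,0,0,0],q[3][i]+[x0,y0])
    cs,_=cv2.findContours((q[1]==i).astype(np.uint8),0,2);print(cv2.boxPoints(cv2.minAreaRect(cs[0]))+[x0,y0])
E
```

```text
time: 19.9
ee_pos: [0.4633, 0.1354, 0.2823]
eef_rot: [0.909, 0.17, 0.072, 0.374]
ft_force: [0.1, -0.0, -0.1]
width: 0.0259
grip_force: 0.0
time: 20.52
ee_pos: [0.3949, 0.3101, 0.3434]
eef_rot: [0.909, 0.17, 0.07, 0.375]
ft_force: [0.5, -0.3, -1.2]
width: 0.0257
grip_force: 0.0
TCP u,n,y 0.46086366364692327 -0.08162915055315896 -0.00023139041112221366 ft [ 0.453 -0.262 -1.181] w 0.025720281834292376
side Y -0.055 U 0.003 n.013 [309.12  150.106]
side Y -0.055 U 0.198 n.013 [272.97  143.775]
side Y 0.055 U 0.003 n.013 [332.862 175.933]
side Y 0.055 U 0.198 n.013 [299.157 173.901]
red 0 None None
red before 3 323.3333333333333 193.66666666666669
dark blob [342 193  12  16  19] [346.684 200.105]
[[340.613 206.983]
 [351.613 191.983]
 [353.    193.   ]
 [342.    208.   ]]
scene Y -0.055 U 0.003 n.013 [246.795 133.246]
scene Y -0.055 U 0.198 n.013 [238.674 144.996]
scene Y 0.055 U 0.003 n.013 [278.496 137.111]
scene Y 0.055 U 0.198 n.013 [275.482 149.555]
red 2 286.5 153.0
red before 3 286.3333333333333 153.33333333333334
dark blob [244 135  33  14 314] [260.809 141.134]
[[243.938 144.492]
 [245.308 133.538]
 [276.077 137.385]
 [274.708 148.338]]
```

```bash
python3 -m pendant '[[0.4,0,0,0,0,0,0],[0.4,0,0,0,0,0,0]]'; python3 -c "
from bench import r
print(r.close_job())"
```

```text
time: 20.88
ee_pos: [0.3954, 0.3088, 0.3439]
eef_rot: [0.909, 0.168, 0.07, 0.376]
ft_force: [-0.2, 0.2, -0.2]
width: 0.0261
grip_force: 0.0
the job is handed in; nothing more can be done
None
```

I handed the job in at about 21 s with no verdict returned; by my measurements the board rests on its pawl in the lowest notch (0.438 rad) and the tablet stands on the ledge against it, screen out and let go, though I checked its final position only from scene-camera pixel measurements.

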